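# Slide the loaded carrier into its locating notches and lock it

## Robot

A 6-joint arm with a two-finger parallel gripper is mounted at the origin on the work surface. World frame = base frame: x ahead of the robot, y to its left, z up, the work surface at z = 0. Lengths are in m, angles in rad, forces in N, time in s.
With the tool pointing down it reaches from about 0.3 to 0.775 m from the base axis. Payload 14.6 kg.
Tool frame: the origin (TCP) lies at the very end of the fingers, on their centre line; the grasp point (between the pads) lies 19 mm behind it; z points along the fingers, y is the line along which they close (so a half turn about z gives the same grasp; the last joint's range is limited). The gripper opens to 94 mm and grips with 3 to 60 N. Pads are 16 mm wide; open, the fingers measure 119 mm over their backs; the gripper's body (75 mm by 177 mm) begins 78 mm behind the grasp point.
Start: joints at [-1.228, 0.3, 1.521, -0, 1.321, -0.067], TCP at [0.219, -0.504, 0.205] pointing down, gripper open.
Joint ranges: [-3.03, 3.03], [-0.79, 2.21], [0.23, 2.52], [-1.04, 4.18], [0, 3.07], [-2.55, 2.55]. Speed limits (rad/s): [2.22, 2.22, 2.57, 3.14, 3.14, 3.14].

## Interface

Orientations are given as [roll, pitch, yaw] about the fixed x, y, z axes, in that order (R = Rz(yaw) Ry(pitch) Rx(roll)).
In Python, from station import ctrl, cams gives the robot as it stands. The module is installed in compiled form; this text tells all that it offers.
- The arm moves only by the tool arm_command, never from a script. Its argument "plan" is a list that holds one entry, the list of rows, each a list of 7 numbers: the shift along the tool's x, y, z in a scale on which 1.0 is 1 m, then the turn, a rotation vector about the tool's x, y, z in normalised numbers (1 is 4 rad), then the closure, from -1 (fully open) to 1 (shut). A call has 1 to 12 rows; each row is the pose to reach, as a shift and turn from the pose commanded when the call began, along the tool's axes at that moment; what a row does not reach only later rows make up. A row lasts 1/10 s, in which the tool goes at most 50 mm and 8.59 degrees, less where a joint would pass 70% of its speed; a pose out of reach is approached as far as the arm can. Shift and turn numbers lie between -1 and 1, and a call with a number outside is refused. A call with a gripper value outside its range is refused whole. The fingers move at their own pace and stop on an object; "squeeze" is the grip in N (left out, the last holds). Time passes only in rows, so rows that repeat a pose let the fingers close. It gives the time, the measured TCP pose, the force, the opening and the grip force at its end, in the units of the state.
- ctrl.get_obs(): the state, without advancing time (a new reading comes with each control period).
- cams.camera(name): name is "side" or "top" or "wrist"; returns (picture, depth): 384x512x3 uint8, blue, green, red; 384x512 float32, m along the optical axis (not along the pixel's ray), 0 where there is no reading.
- cams.camera_info(name): a dict with "fx", "fy", "cx", "cy" (pixels), "world_to_cam" (4x4, takes a point from world to camera coordinates). Camera axes: x right, y down, z forward; pixel columns grow to the right and rows downward; lengths in m; the calibration is good to about 2 mm. A picture is of the moment at which its call begins: read the wrist's pose just before it. camera_info takes no time and is no camera call; for the wrist camera it gives the pose at the moment of the call.
- ctrl.hand_in(): hands the job in; it is judged then, once.
The state is a dict: "time_s": time; "qpos": joint angles; "joint_vel": joint speeds; "tau": joint torques, N m; "ee_pos": TCP position; "eef_rot": TCP orientation; "force": force on the tool from outside, world axes, zero at the start; "moment": the same for the moment, N m; "grip_width": finger opening in m; "grip_force": force on a finger pad.
Only numpy, scipy, OpenCV 4.12 (cv2) and the standard library are available. Lean on these libraries where they do the work, as an engineer would, in place of code of your own. Each camera call takes 0.05 s, during which the arm holds its last target. There are 200 camera calls.

## Task

Push the loaded carrier board along its rails with a fingertip until you feel it drop into the locating notches at the working position, then push the red-knobbed hold-down catch across the edge of the board as far as it will go, to lock it there. Only push: pick nothing up, keep the three fittings standing in their nests on the board, and leave everything else on the bench where it is.

Things in the scene. Friction and masses are not known exactly. Their poses are not given: they have to be found in the camera images.
- track: fixed track, 460 x 140 mm; origin on the bench under its centre, x along the rails the way the board must travel, y across to the catch's side, z up. White slide lanes: tops 36 mm above the bench, y 22 to 61.5 mm either side; open between them down to the base at 12 mm. Aluminium side guides: inner faces y +-61.5 mm, tops at 49 mm. Both ends open
- notch (a point): middle of the line between the two front notches, at lane-top height (track x 150 mm). Notches are square gaps in the white lanes, 24 mm long, 6 mm deep: the front pair in the inner lanes (|y| 22 to 41.5 mm), the rear pair in the outer lanes (|y| 41.5 to 61.5 mm) at track x 30 mm
- board: loose carrier board, brown anodised aluminium, 160 (along the rails) x 120 x 10 mm, about 0.6 kg, on four slippery feet 20 mm long, 8 mm tall; front feet on the inner lanes, rear feet on the outer ones, so it drops level, all at once. Origin: centre of the plane of the foot soles; x to its leading end, z up; the board is 8 to 18 mm above it. Riding, origin 36 mm above the bench; dropped, 30 mm
- push_face (a point): point on the back of the board's upright steel push plate (60 mm wide, 4 mm thick, rising 22 mm above the board's top, its back flush with the board's trailing end): mid width, mid height, 80 mm behind and 29 mm above the board's origin. Push here towards the board's +x; sliding takes about 1 to 4 N
- seat (a point): fixed point where the board's origin lies once dropped into the notches (track x 90 mm, y 0, 30 mm above the bench); axes as the track's. There the board has about 2 mm of play either way along the rails and the ends of the notches stop it firmly
- catch (a joint): angle (rad) of the hold-down catch about its vertical pivot: 0 = open, bar along the track's +x beside the guide; grows clockwise seen from above to the stop at 1.57 = closed, bar along the track's -y over the edge of the seated board. Other stop -0.3. Stays where it is left; under 2 N at the knob turns it. Passes 2.5 mm over a seated board; a board not dropped blocks it
- catch_pivot (a point): axis of the catch, at the underside of its bar (track x 90 mm, y 92 mm, 50.5 mm above the bench)
- catch_knob (a point): centre of the catch's upright red knob: 16 mm diameter, 26 mm tall (58.5 to 84.5 mm above the bench), 48 mm from the pivot axis; the dark steel bar below it is 14 mm wide, 8 mm thick, and ends 58 mm from the pivot
- fitting1: stainless hose coupling, 42 mm tall and 26 mm across, blue ring at mid height; origin at the centre of its underside; stands in the rear nest of the board: four pins 10 mm tall, at board x -46 mm, y -24 mm; 90 g
- fitting2: stainless hose coupling, 42 mm tall and 26 mm across, blue ring at mid height; origin at the centre of its underside; stands in the middle nest of the board: four pins 10 mm tall, at board x 4 mm, y -24 mm; 90 g
- fitting3: stainless hose coupling, 42 mm tall and 26 mm across, blue ring at mid height; origin at the centre of its underside; stands in the front nest of the board: four pins 10 mm tall, at board x 54 mm, y -24 mm; 90 g
- spare_fitting: stainless hose coupling, 42 mm tall and 26 mm across, blue ring at mid height; origin at the centre of its underside; a bystander on the bench past the far (+x) end of the track
- adhesive: small red adhesive bottle with white cap, 34 mm across, 95 mm tall, standing beyond the track; bystander, origin under its centre
- jar: white paste jar, 52 mm across, 70 mm tall, standing beyond the track; bystander, origin under its centre
- marker: black marker with red cap, 130 x 12 mm, lying beyond the track, past the catch; bystander, origin under its centre
- screwdriver: orange-handled screwdriver lying to the right of the track; bystander
- spanner: steel spanner lying to the left of the track; bystander
Not all that is in view belongs to the job. Leave any yellow look-alike of the fitting3 alone. There is more than one size of the board; the one meant has the size given above.

How it is judged:
On the way:
1. the board has dropped into the notches, with the catch still open (z of board in the frame of seat between -0.003 and 0.0025 m and x of board in the frame of seat between -0.005 and 0.005 m and y of board in the frame of seat between -0.005 and 0.005 m and angle between board's own z axis and vertical below 0.03 rad and value of joint catch below 0.6 rad), for 0.2 s.
At the end, for the whole second after the job is handed in: The board lies level in the notches (origin within 5 mm along and across and 2.5 mm in height of the seat point), the catch is closed across it (beyond 1.35 rad), all is at rest, and the three fittings stand upright in their nests (within 5 mm of the nest centre and 0.1 rad of upright) (z of board in the frame of seat between -0.003 and 0.0025 m and x of board in the frame of seat between -0.005 and 0.005 m and y of board in the frame of seat between -0.005 and 0.005 m and angle between board's own z axis and vertical below 0.03 rad and value of joint catch above 1.35 rad and linear speed of board below 0.02 m/s and velocity of joint catch below 0.1 rad/s and angle between each of fitting1, fitting2, fitting3's own z axis and vertical below 0.1 rad and z of each of fitting1, fitting2, fitting3 in the frame of board below 0.022 m and x of fitting1 in the frame of board between -0.051 and -0.041 m and y of fitting1 in the frame of board between -0.029 and -0.019 m and x of fitting2 in the frame of board between -0.001 and 0.009 m and y of fitting2 in the frame of board between -0.029 and -0.019 m and x of fitting3 in the frame of board between 0.049 and 0.059 m and y of fitting3 in the frame of board between -0.029 and -0.019 m); the robot touches nothing.
It fails at once if the board is lifted off its rails or taken out of its guides (z of board in the frame of seat above 0.016 m or z of board in the frame of seat below -0.006 m or angle between board's own z axis and vertical above 0.2 rad).
It fails at once if a fitting is lifted out of its nest or tipped over (angle between any of fitting1, fitting2, fitting3's own z axis and vertical above 0.5 rad or z of any of fitting1, fitting2, fitting3 in the frame of board above 0.03 m).
It fails at once if another thing on the bench is moved more than 25 mm or lifted (distance of any of spare_fitting, adhesive, jar, marker, screwdriver, spanner from where it was at the start of the episode above 0.025 m or height (world z) of any of spare_fitting, adhesive, jar, marker, screwdriver, spanner above 0.02 m).
It also fails if it takes over 48 s, if anything falls off the work surface, if the arm or the gripper's body presses on something with over 40 N, if the wrist force passes 120 N, or if a joint passes its speed limit or range.

## Working session

There is one attempt and no reset: what is moved stays moved. The work goes in short steps, Python scripts to look and compute and a tool call to move; the robot and the scene stay as the last step left them, time stands still between calls to the robot, and variables do not carry over. Pictures are saved under pics/ and viewed, at most 10 in all, crops included, and the job is handed in when it is done.

Besides the shell and the picture viewer there is one more tool, called after "Emit:" as name(argument=value, ...) on one line, values as JSON. arm_command: Moves the arm, as the interface text tells. Its arguments: {"type":"object","properties":{"plan":{"type":"array"},"squeeze":{"type":"number"}},"required":["plan"]}

```bash
mkdir -p pics; cat > h.py <<'E'
import numpy as np, cv2
from station import ctrl, cams
from scipy.spatial.transform import Rotation as R
def grab(n):
    im,d=cams.camera(n); i=cams.camera_info(n); return im,d,i
def ray(i,u,v):
    M=np.linalg.inv(i["world_to_cam"]); d=M[:3,:3]@np.array([(u-i["cx"])/i["fx"],(v-i["cy"])/i["fy"],1.]); return M[:3,3],d
def onz(i,u,v,z):
    o,d=ray(i,u,v); return o+d*(z-o[2])/d[2]
def bydepth(i,u,v,dep):
    o,d=ray(i,u,v); return o+d*dep
def proj(i,p):
    c=i["world_to_cam"]@np.append(p,1); return np.array([i["fx"]*c[0]/c[2]+i["cx"],i["fy"]*c[1]/c[2]+i["cy"]])
E
python3 - <<'E'
from h import *
o=ctrl.get_obs(); print({k:np.round(v,3) for k,v in o.items()})
for n in("top","side"):
    im,d,i=grab(n); cv2.imwrite(f"pics/{n}0.png",im); np.savez(f"{n}0.npz",im=im,d=d,**i)
    print(n,np.round(np.linalg.inv(i["world_to_cam"])[:3],3),i["fx"])
E
```

```text
{'time_s': np.float64(0.0), 'qpos': array([-1.228,  0.3  ,  1.522, -0.   ,  1.321, -0.067]), 'joint_vel': array([-0.001,  0.002, -0.001,  0.001, -0.002,  0.001]), 'tau': array([ 0.0000e+00, -5.3181e+01, -3.5274e+01,  7.1000e-02,  2.4000e-02,
       -0.0000e+00]), 'ee_pos': array([ 0.219, -0.504,  0.205]), 'eef_rot': array([-3.14, -0.  ,  0.41]), 'force': array([ 0.235, -0.178,  0.115]), 'moment': array([ 0.014,  0.02 , -0.026]), 'grip_force': np.float64(0.0), 'grip_width': np.float64(0.094)}
top [[-0.013 -0.977  0.212  0.273]
 [-1.     0.012 -0.006 -0.   ]
 [ 0.003 -0.212 -0.977  1.295]] 394.45486288118883
side [[-0.948 -0.155  0.277  0.161]
 [-0.317  0.452 -0.834  1.121]
 [ 0.004 -0.878 -0.478  0.71 ]] 442.83216810606837
```

View pics/top0.png

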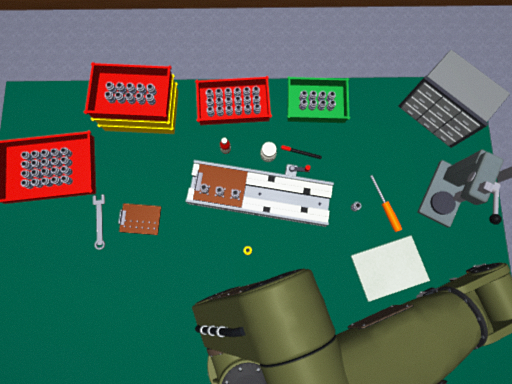

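View pics/side0.png

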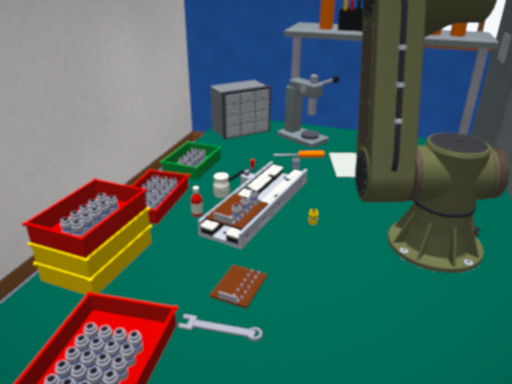

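The top view shows the track centred near (261,193). Its left end is near (190,183) and its right end near (332,200).

| Candidate | Pixel (top) | Verdict |
|---|---|---|
| Large brown board on the rails, with push plate and 3 fittings | (220,188) | the one meant |
| Small brown board lying on the bench | (140,219) | look-alike |
| Red catch knob beside the guide | (307,168) | the one meant |
| Red marker cap | (286,148) | bystander |
| Red adhesive bottle | (225,145) | bystander |
| Yellow look-alike of a fitting | (248,250) | leave alone |

I'm choosing the large board and the knob at (307,168), and will check both in a close crop.

```bash
cat > m0.py <<'E'
from h import *
f=np.load("top0.npz"); im,d=f["im"],f["d"]; i=f
hsv=cv2.cvtColor(im,cv2.COLOR_BGR2HSV)
def comps(m,lo=3):
    n,l,s,c=cv2.connectedComponentsWithStats(m.astype(np.uint8)); return [(tuple(np.round(c[k],1)),s[k][4],l==k) for k in range(1,n) if s[k][4]>=lo]
roi=np.zeros(d.shape,bool); roi[130:235,175:350]=1
green=(hsv[...,0]>60)&(hsv[...,0]<95)&(hsv[...,1]>120)
cs=max(comps(roi&~green),key=lambda c:c[1])
r=cv2.minAreaRect(np.argwhere(cs[2])[:,::-1].astype(np.float32)); print("track px",cs[1],r)
box=cv2.boxPoints(r)
for p in box: print(p.round(1),onz(i,*p,0.049).round(3))
brown=(hsv[...,0]<15)&(hsv[...,1]>100)&(hsv[...,2]<190)&(hsv[...,2]>50)&roi
for c in comps(brown,4): print("brown/red",c[0],c[1],hsv[c[2]].mean(0).round(),onz(i,*c[0],.054).round(3))
red=((hsv[...,0]<6)|(hsv[...,0]>172))&(hsv[...,1]>170)&roi
for c in comps(red,2): print("red",c[0],c[1],onz(i,*c[0],.08).round(3))
for p in [(205,189),(220,192),(235,195),(199,180),(261,193)]: print(p,bydepth(i,*p,d[p[1],p[0]]).round(3))
cv2.imwrite("pics/crop0.png",cv2.resize(im[135:230,180:345],None,fx=4.8,fy=4.8,interpolation=cv2.INTER_CUBIC))
E
python3 m0.py
```

```text
track px 6661 ((260.83782958984375, 185.97296142578125), (144.99990844726562, 58.85483932495117), 9.462322235107422)
[184.5 203.1] [0.491 0.197 0.049]
[194.2 145. ] [0.685 0.17  0.049]
[337.2 168.9] [ 0.598 -0.299  0.049]
[327.5 226.9] [ 0.409 -0.257  0.049]
brown/red (np.float64(224.7), np.float64(145.3)) 63 [  2. 214. 141.] [0.681 0.068 0.054]
brown/red (np.float64(284.4), np.float64(148.1)) 15 [  4. 181. 140.] [ 0.67  -0.128  0.054]
brown/red (np.float64(221.5), np.float64(184.2)) 1391 [ 10. 175. 160.] [0.55  0.079 0.054]
brown/red (np.float64(307.1), np.float64(167.7)) 17 [  4. 180. 126.] [ 0.602 -0.2    0.054]
red (np.float64(224.7), np.float64(145.3)) 51 [0.673 0.067 0.08 ]
red (np.float64(285.6), np.float64(147.8)) 37 [ 0.662 -0.129  0.08 ]
red (np.float64(307.0), np.float64(167.8)) 25 [ 0.595 -0.195  0.08 ]
(205, 189) [0.526 0.127 0.096]
(220, 192) [0.516 0.081 0.096]
(235, 195) [0.507 0.034 0.093]
(199, 180) [0.564 0.151 0.059]
(261, 193) [ 0.529 -0.05   0.008]
```

```bash
python3 - <<'E'
from h import *
i=cams.camera_info("wrist"); o=ctrl.get_obs()
C=np.linalg.inv(i["world_to_cam"]); T=np.eye(4); T[:3,:3]=R.from_euler("xyz",o["eef_rot"]).as_matrix(); T[:3,3]=o["ee_pos"]
print((np.linalg.inv(T)@C).round(3),i["fx"])
E
```

```text
[[ 0.001 -0.963 -0.269  0.079]
 [ 1.     0.001 -0.    -0.001]
 [ 0.    -0.269  0.963 -0.179]
 [ 0.     0.     0.     1.   ]] 267.39011042314917
```

View pics/crop0.png

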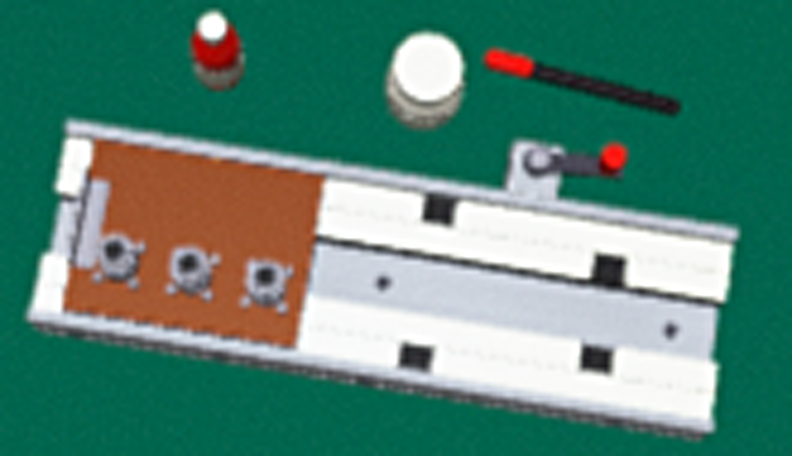

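The crop confirms the choice: large brown board with push plate at crop (95,225) and three fittings at (117,255), (190,268) and (265,280). The notches are at (438,208), (608,270), (415,357) and (597,358). The catch is open, with its pivot at (540,160) and red knob at (613,158).

```bash
cat > m1.py <<'E'
from h import *
f=np.load("top0.npz"); i=f
px=lambda c,z: onz(f,c[0]/4.8+180-.4,c[1]/4.8+135-.4,z)
TL,TR,BL=px((67,122),.049),px((737,232),.049),px((30,318),.049)
print(TL,TR,BL,np.linalg.norm(TR-TL),np.linalg.norm(TL-BL))
# track pose fit from named points (track coords -> world)
P=[((-230,70),TL),((230,70),TR),((-230,-70),BL)]
for c,q in [((438,208),(30,51.5)),((608,270),(150,32)),((415,357),(30,-51.5)),((597,358),(150,-32))]: P.append((q,px(c,.036)))
P.append(((90,92),px((540,158),.062))); 
A=np.array([p[0] for p in P])/1e3; B=np.array([p[1][:2] for p in P])
a,b=A-A.mean(0),B-B.mean(0); U,S,V=np.linalg.svd(a.T@b); D=np.diag([1,np.linalg.det(U@V)]); Rt=(U@D@V).T
t=B.mean(0)-Rt@A.mean(0); th=np.arctan2(Rt[1,0],Rt[0,0]); print("track",t.round(4),th.round(4)); print("res mm",((A@Rt.T+t-B)*1e3).round(1).tolist())
inv=lambda p:((p[:2]-t)@Rt*1e3).round(1)
print("plate top",inv(px((95,225),.076)),"fit1",inv(px((117,248),.096)),"fit3",inv(px((265,275),.096)),"knob",inv(px((615,155),.0845)))
print("board lead corners",inv(px((325,180),.054)),inv(px((297,348),.054)))
np.savez("track.npz",t=t,th=th)
o=ctrl.get_obs()
for n,q in [("behind",(-250,0)),("pushend",(0,0)),("knob",(138,92)),("closed",(90,44))]:
    w=Rt@(np.array(q)/1e3)+t; print(n,w.round(3),np.linalg.norm(w).round(3))
E
python3 m1.py
```

```text
[0.63377987 0.17084617 0.049     ] [ 0.5512703  -0.28271412  0.049     ] [0.49809687 0.19327965 0.049     ] 0.4610040909111123 0.13752504219016118
track [ 0.5257 -0.044 ] -1.75
res mm [[1.8, -1.0], [2.3, -0.1], [-0.3, 1.5], [-2.5, -0.7], [1.6, -0.9], [-1.0, -0.4], [-1.0, 0.5], [-0.9, 1.0]]
plate top [-193.6   -5.2] fit1 [-173.5  -22. ] fit3 [-75.8 -23.6] knob [137.8  97. ]
board lead corners [-49.9  55.9] [-49.1 -60.6]
behind [0.57  0.202] 0.605
pushend [ 0.526 -0.044] 0.528
knob [ 0.592 -0.196] 0.623
closed [ 0.553 -0.14 ] 0.57
```

```bash
cat >> h.py <<'E'
def trk():
    f=np.load("track.npz"); th=float(f["th"]); return np.array([[np.cos(th),-np.sin(th)],[np.sin(th),np.cos(th)]]),f["t"],th
def rel(q,z,yaw=None):
    """shift (mm, tool axes) and turn to the track point q (mm) at height z (mm), tool down"""
    Rt,t,th=trk(); o=ctrl.get_obs(); Rc=R.from_euler("xyz",o["eef_rot"]); yaw=th+np.pi if yaw is None else yaw
    w=np.append(Rt@(np.array(q)/1e3)+t,z/1e3); G=R.from_euler("xyz",[np.pi,0,yaw])
    print(q,z,"->",(Rc.inv().apply(w-o["ee_pos"])*1e3).round(1),(Rc.inv()*G).as_rotvec().round(3))
def here():
    Rt,t,th=trk(); o=ctrl.get_obs(); p=o["ee_pos"]; print("t",o["time_s"].round(2),"track pos",((p[:2]-t)@Rt*1e3).round(1),(p[2]*1e3).round(1),"F track",(o["force"][:2]@Rt).round(2),o["force"][2].round(2),"rot",o["eef_rot"].round(3))
E
python3 -c "
from h import *
here(); rel((-100,0),250)"
```

```text
Traceback (most recent call last):
  File "h.py", line 22, in here
    Rt,t,th=trk(); o=ctrl.get_obs(); p=o["ee_pos"]; print("t",o["time_s"].round(2),"track pos",((p[:2]-t)@Rt*1e3).round(1),(p[2]*1e3).round(1),"F track",(o["force"][:2]@Rt).round(2),o["force"][2].round(2),"rot",o["eef_rot"].round(3))
                                                              ^^^^^^^^^^^^^^^^^
AttributeError: 'float' object has no attribute 'round'
```

```bash
sed -i 's/o\["time_s"\].round(2)/round(o["time_s"],2)/' h.py; python3 -c "
from h import *
here(); rel((-100,0),250)"
```

```text
t 0.1 track pos [ 507.5 -219.6] 205.0 F track [ 0.36 -0.07] -0.2 rot [-3.141 -0.     0.41 ]
(-100, 0) 250 -> [ 520.1 -383.2  -44.6] [-0.001 -0.001 -0.982]
```

Careful with the scale: shifts go in shares of 1 m and turns go in shares of 4 rad. That gives: 520 mm / 1000 = 0.52, -383 mm / 1000 = -0.383, -0.982 rad / 4 = -0.2455.

Emit:
arm_command(plan=[[[0.52, -0.383, -0.045, 0, 0, -0.2455, 1], [0.52, -0.383, -0.045, 0, 0, -0.2455, 1], [0.52, -0.383, -0.045, 0, 0, -0.2455, 1], [0.52, -0.383, -0.045, 0, 0, -0.2455, 1], [0.52, -0.383, -0.045, 0, 0, -0.2455, 1], [0.52, -0.383, -0.045, 0, 0, -0.2455, 1], [0.52, -0.383, -0.045, 0, 0, -0.2455, 1], [0.52, -0.383, -0.045, 0, 0, -0.2455, 1], [0.52, -0.383, -0.045, 0, 0, -0.2455, 1], [0.52, -0.383, -0.045, 0, 0, -0.2455, 1], [0.52, -0.383, -0.045, 0, 0, -0.2455, 1], [0.52, -0.383, -0.045, 0, 0, -0.2455, 1]]])

```text
time_s: 1.3
ee_pos: [0.5203, 0.0153, 0.2472]
eef_rot: [-3.141, 0.0, 1.392]
force: [1.1, 0.0, 0.0]
grip_width: 0.0021
grip_force: 0.0
```

```bash
python3 -c "
from h import *
here(); rel((-100,0),250)"
```

```text
t 1.3 track pos [-57.3 -15.9] 247.2 F track [-0.21  1.08] 0.02 rot [-3.141  0.     1.392]
(-100, 0) 250 -> [42.7 15.9 -2.8] [-0.  0.  0.]
```

In the tool's units: 43 mm / 1000 = 0.043, 16 mm / 1000 = 0.016.

Emit:
arm_command(plan=[[[0.043, 0.016, -0.003, 0, 0, 0, 1], [0.043, 0.016, -0.003, 0, 0, 0, 1], [0.043, 0.016, -0.003, 0, 0, 0, 1], [0.043, 0.016, -0.003, 0, 0, 0, 1]]])

```text
time_s: 1.7
ee_pos: [0.5427, 0.0518, 0.2499]
eef_rot: [-3.141, 0.0, 1.391]
force: [0.8, -0.6, -0.4]
grip_width: 0.0006
grip_force: 0.0
```

```bash
python3 - <<'E'
from h import *
here(); im,d,i=grab("wrist"); np.savez("w1.npz",im=im,d=d,**i)
cv2.imwrite("pics/w1.png",cv2.resize(im,None,fx=1.5,fy=1.5,interpolation=cv2.INTER_CUBIC))
E
```

```text
t 1.7 track pos [-97.3  -0.3] 249.9 F track [0.44 0.89] -0.39 rot [-3.141  0.     1.391]
```

View pics/w1.png

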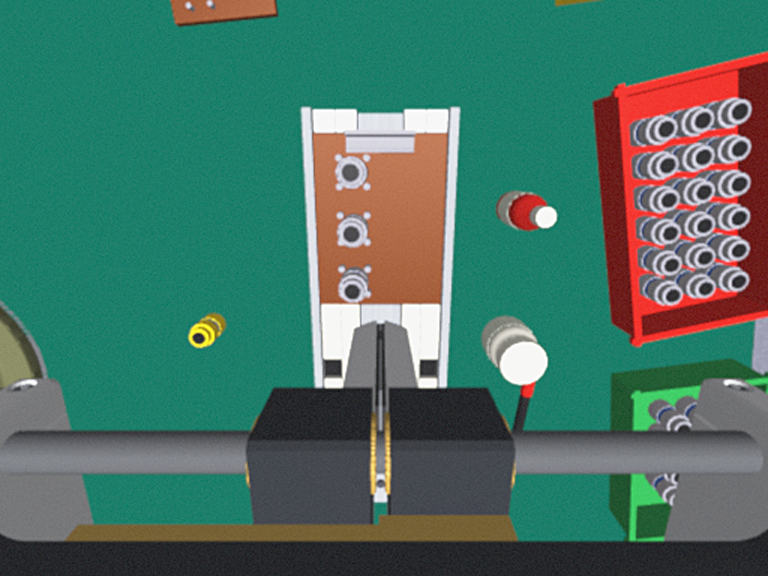

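The wrist view (1.5× scale) shows the push plate at (380,141), the fittings at (351,172), (352,233) and (353,287), and the board's leading edge at row 303. The guides run down columns 307 and 452. The closed fingers hide the track further forward.

```bash
python3 - <<'E'
from h import *
f=np.load("w1.npz"); Rt,t,th=trk()
P=lambda u,v,z:((onz(f,(u-.25)/1.5,(v-.25)/1.5,z/1e3)[:2]-t)@Rt*1e3).round(1)
print("plate back top L/R",P(346,132,76),P(414,132,76),"front bottom",P(380,152,54))
print("lead edge",P(318,304,54),P(442,304,54))
for u,v in((351,173),(352,234),(353,290)): print("fit",P(u,v,96))
print("guides outer top end",P(302,108,49),P(460,108,49),"lower",P(315,387,49),P(446,387,49))
print("notch rear",P(333,368,36),P(429,368,36))
d=f["d"]; print("depth heights",[round(float(bydepth(f,u/1.5,v/1.5,d[int(v/1.5),int(u/1.5)])[2]),4) for u,v in((380,136),(410,230),(340,330),(311,250))])
E
```

```text
plate back top L/R [-206.6  -28.5] [-206.6   27.8] front bottom [-191.7   -0.4]
lead edge [-49.  -61.6] [-49.   60.7]
fit [-173.9  -23.6]
fit [-124.8  -23.7]
fit [-76.  -23.8]
guides outer top end [-228.7  -68.9] [-228.7   69.8] lower [ 45.6 -69.4] [45.5 69.6]
notch rear [ 30.1 -51.3] [30.1 52.6]
depth heights [0.0598, 0.0539, 0.0354, 0.0493]
```

In the tool's units: 188 mm / 1000 = 0.188, 143 mm / 1000 = 0.143.

Emit:
arm_command(plan=[[[0.143, 0, 0, 0, 0, 0, 1], [0.143, 0, 0, 0, 0, 0, 1], [0.143, 0, 0, 0, 0, 0, 1], [0.143, 0, 0.05, 0, 0, 0, 1], [0.143, 0, 0.1, 0, 0, 0, 1], [0.143, 0, 0.14, 0, 0, 0, 1], [0.143, 0, 0.17, 0, 0, 0, 1], [0.143, 0, 0.188, 0, 0, 0, 1], [0.143, 0, 0.188, 0, 0, 0, 1], [0.143, 0, 0.188, 0, 0, 0, 1]]])

```text
time_s: 2.75
ee_pos: [0.569, 0.1926, 0.0631]
eef_rot: [3.141, -0.0, 1.391]
force: [0.3, -0.1, 0.4]
grip_width: 0.0005
grip_force: 0.0
```

```bash
python3 -c "
from h import *
here(); rel((-224,0),61)"
```

```text
t 2.75 track pos [-240.5    0.4] 63.1 F track [0.08 0.35] 0.41 rot [ 3.141 -0.     1.391]
(-224, 0) 61 -> [-16.5  -0.4   2.1] [ 0.001 -0.    -0.001]
```

In the tool's units: -68 mm / 1000 = -0.068, -60 mm / 1000 = -0.06.

Emit:
arm_command(plan=[[[-0.01, 0, 0.002, 0, 0, 0, 1], [-0.017, 0, 0.002, 0, 0, 0, 1], [-0.021, 0, 0.002, 0, 0, 0, 1], [-0.024, 0, 0.002, 0, 0, 0, 1], [-0.027, 0, 0.002, 0, 0, 0, 1], [-0.03, 0, 0.002, 0, 0, 0, 1], [-0.034, 0, 0.002, 0, 0, 0, 1], [-0.039, 0, 0.002, 0, 0, 0, 1], [-0.045, 0, 0.002, 0, 0, 0, 1], [-0.052, 0, 0.002, 0, 0, 0, 1], [-0.06, 0, 0.002, 0, 0, 0, 1], [-0.068, 0, 0.002, 0, 0, 0, 1]]])

```text
time_s: 3.95
ee_pos: [0.5563, 0.1257, 0.0602]
eef_rot: [-3.142, 0.0, 1.392]
force: [1.1, 4.7, 4.4]
grip_width: 0.0003
grip_force: 2.3
```

```bash
python3 -c "
from h import *
here()"
```

```text
t 3.95 track pos [-1.724e+02 -1.000e-01] 60.2 F track [-4.79  0.29] 4.36 rot [-3.142  0.     1.392]
```

In the tool's units: -92 mm / 1000 = -0.092, -87 mm / 1000 = -0.087.

Emit:
arm_command(plan=[[[-0.008, 0, 0, 0, 0, 0, 1], [-0.016, 0, 0, 0, 0, 0, 1], [-0.024, 0, 0, 0, 0, 0, 1], [-0.032, 0, 0, 0, 0, 0, 1], [-0.04, 0, 0, 0, 0, 0, 1], [-0.048, 0, 0, 0, 0, 0, 1], [-0.056, 0, 0, 0, 0, 0, 1], [-0.064, 0, 0, 0, 0, 0, 1], [-0.072, 0, 0, 0, 0, 0, 1], [-0.08, 0, 0, 0, 0, 0, 1], [-0.087, 0, 0, 0, 0, 0, 1], [-0.092, 0, 0, 0, 0, 0, 1]]])

```text
time_s: 5.15
ee_pos: [0.5399, 0.0352, 0.0601]
eef_rot: [-3.141, 0.0, 1.392]
force: [1.0, 4.0, 3.3]
grip_width: 0.0005
grip_force: 2.2
```

```bash
python3 - <<'E'
from h import *
here(); im,d,i=grab("wrist"); np.savez("w2.npz",im=im,d=d,**i)
cv2.imwrite("pics/w2.png",cv2.resize(im,None,fx=1.5,fy=1.5,interpolation=cv2.INTER_CUBIC))
im,d,i=grab("top"); np.savez("top2.npz",im=im,d=d,**i); cv2.imwrite("pics/top2.png",cv2.resize(im[135:230,180:345],None,fx=4.8,fy=4.8,interpolation=cv2.INTER_CUBIC))
E
```

```text
t 5.15 track pos [-80.4  -0.1] 60.1 F track [-4.16  0.31] 3.28 rot [-3.141  0.     1.392]
```

View pics/top2.png

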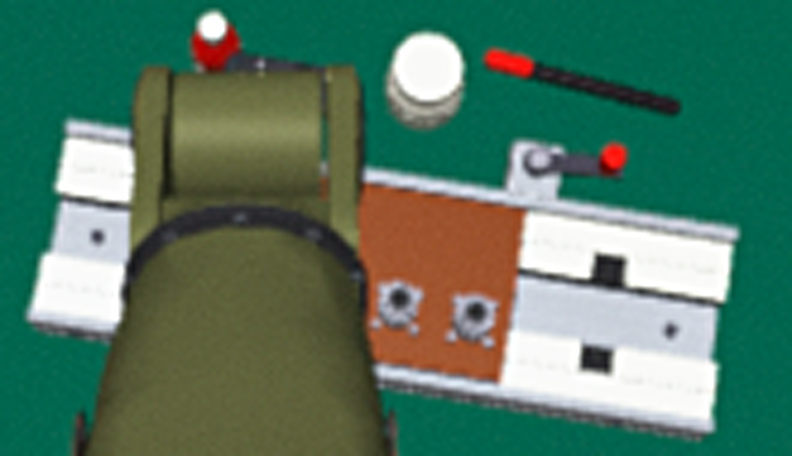

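The board is sliding straight. Its leading edge is at crop (527,212)–(500,382), the two visible fittings are upright, and the catch is still open.

```bash
python3 - <<'E'
from h import *
f=np.load("top2.npz"); Rt,t,th=trk()
P=lambda u,v,z:((onz(f,u/4.8+179.6,v/4.8+134.6,z/1e3)[:2]-t)@Rt*1e3).round(1)
print(P(526,215,54),P(500,380,54),P(399,296,96),P(475,310,96)); here()
E
```

```text
[87.7 54.4] [ 86.9 -59.3] [ 11.8 -22.8] [ 61.5 -23.7]
t 5.25 track pos [-80.2  -0.3] 59.9 F track [-0.13  0.76] -0.77 rot [-3.141e+00  1.000e-03  1.391e+00]
```

In the tool's units: -63 mm / 1000 = -0.063, -61 mm / 1000 = -0.061.

Emit:
arm_command(plan=[[[-0.006, 0, 0, 0, 0, 0, 1], [-0.013, 0, 0, 0, 0, 0, 1], [-0.02, 0, 0, 0, 0, 0, 1], [-0.027, 0, 0, 0, 0, 0, 1], [-0.034, 0, 0, 0, 0, 0, 1], [-0.041, 0, 0, 0, 0, 0, 1], [-0.047, 0, 0, 0, 0, 0, 1], [-0.052, 0, 0, 0, 0, 0, 1], [-0.056, 0, 0, 0, 0, 0, 1], [-0.059, 0, 0, 0, 0, 0, 1], [-0.061, 0, 0, 0, 0, 0, 1], [-0.063, 0, 0, 0, 0, 0, 1]]])

```text
time_s: 6.45
ee_pos: [0.5289, -0.0262, 0.0602]
eef_rot: [3.142, -0.0, 1.392]
force: [0.4, 3.2, -1.0]
grip_width: 0.0005
grip_force: 1.3
```

```bash
python3 -c "
from h import *
here()"
```

```text
t 6.45 track pos [-18.1  -0. ] 60.2 F track [-3.21 -0.13] -1.02 rot [ 3.142 -0.     1.392]
```

In the tool's units: -18 mm / 1000 = -0.018, -17 mm / 1000 = -0.017.

Emit:
arm_command(plan=[[[-0.002, 0, 0, 0, 0, 0, 1], [-0.004, 0, 0, 0, 0, 0, 1], [-0.006, 0, 0, 0, 0, 0, 1], [-0.008, 0, 0, 0, 0, 0, 1], [-0.01, 0, 0, 0, 0, 0, 1], [-0.012, 0, 0, 0, 0, 0, 1], [-0.013, 0, 0, 0, 0, 0, 1], [-0.014, 0, 0, 0, 0, 0, 1], [-0.015, 0, 0, 0, 0, 0, 1], [-0.016, 0, 0, 0, 0, 0, 1], [-0.017, 0, 0, 0, 0, 0, 1], [-0.018, 0, 0, 0, 0, 0, 1]]])

```text
time_s: 7.65
ee_pos: [0.5257, -0.044, 0.0602]
eef_rot: [3.141, 0.0, 1.392]
force: [-1.4, 2.4, 1.9]
grip_width: 0.0006
grip_force: 1.5
```

```bash
python3 -c "
from h import *
here()"
```

```text
t 7.65 track pos [0. 0.] 60.2 F track [-2.12 -1.8 ] 1.88 rot [3.141 0.    1.392]
```

In the tool's units: -3 mm / 1000 = -0.003, -1.5 mm / 1000 = -0.0015.

Emit:
arm_command(plan=[[[-0.0005, 0, 0, 0, 0, 0, 1], [-0.001, 0, 0, 0, 0, 0, 1], [-0.0015, 0, 0, 0, 0, 0, 1], [-0.002, 0, 0, 0, 0, 0, 1], [-0.0025, 0, 0, 0, 0, 0, 1], [-0.003, 0, 0, 0, 0, 0, 1]]])

```text
time_s: 8.25
ee_pos: [0.5252, -0.0468, 0.0602]
eef_rot: [3.141, -0.0, 1.392]
force: [-0.0, 2.6, 1.0]
grip_width: 0.0001
grip_force: 1.7
```

```bash
python3 - <<'E'
from h import *
here(); im,d,i=grab("top"); np.savez("top3.npz",im=im,d=d,**i)
Rt,t,th=trk()
for q in [(80,20),(110,20),(130,20),(150,30),(80,40)]:
    u,v=proj(i,np.append(Rt@(np.array(q)/1e3)+t,.05)).astype(int); print(q,[round(float(bydepth(i,a,b,d[b,a])[2]),4) for a,b in((u,v),(u+1,v),(u,v+1))])
E
```

```text
t 8.25 track pos [2.8 0. ] 60.2 F track [-2.52 -0.49] 0.97 rot [ 3.141 -0.     1.392]
(80, 20) [0.4151, 0.0472, 0.4131]
(110, 20) [0.0503, 0.0492, 0.05]
(130, 20) [0.0497, 0.047, 0.0469]
(150, 30) [0.047, 0.0497, 0.0512]
(80, 40) [0.4048, 0.0494, 0.4073]
```

```bash
python3 - <<'E'
from h import *
Rt,t,th=trk()
for n,c in(("top0",-128),("top2",7.4),("top3",90)):
    f=np.load(n+".npz"); r=[]
    def H(X,Y,z):
        s=[]
        for dx in range(-5,6,2):
            for dy in range(-6,7,2):
                u,v=proj(f,np.append(Rt@(np.array((X+dx,Y+dy))/1e3)+t,z)).round().astype(int); s.append(bydepth(f,u,v,f["d"][v,u])[2])
        return round(float(np.median(s))*1e3,2)
    print(n,"board",[H(c+x,y,.05) for x,y in((30,20),(55,20),(60,40),(30,40))],"lane",H(205,40,.036),H(205,-40,.036))
E
```

```text
top0 board [55.05, 56.11, 54.59, 55.23] lane 36.86 37.27
top2 board [55.95, 55.74, 54.66, 54.72] lane 37.11 34.88
top3 board [48.64, 50.47, 48.62, 48.48] lane 37.85 38.01
```

The board top reads about 49 mm, against about 55 mm while riding, so it has dropped. I'll feel for the firm stop before backing off.

In the tool's units: -2 mm / 1000 = -0.002, -1.4 mm / 1000 = -0.0014.

Emit:
arm_command(plan=[[[-0.0007, 0, 0, 0, 0, 0, 1], [-0.0014, 0, 0, 0, 0, 0, 1], [-0.002, 0, 0, 0, 0, 0, 1], [-0.002, 0, 0, 0, 0, 0, 1]]])

```text
time_s: 8.7
ee_pos: [0.5249, -0.0477, 0.0602]
eef_rot: [3.142, -0.002, 1.392]
force: [0.7, 12.3, 1.0]
grip_width: 0.0005
grip_force: 6.2
```

```bash
python3 -c "
from h import *
here()"
```

```text
t 8.7 track pos [ 3.8 -0.1] 60.2 F track [-12.23  -1.55] 1.03 rot [ 3.142e+00 -2.000e-03  1.392e+00]
```

Firm stop felt at 12 N. Backing off and lifting, then going to look at the catch knob.

In the tool's units: 140 mm / 1000 = 0.14, 130 mm / 1000 = 0.13.

Emit:
arm_command(plan=[[[0.01, 0, 0, 0, 0, 0, 1], [0.022, 0, 0, 0, 0, 0, 1], [0.022, 0, -0.03, 0, 0, 0, 1], [0.022, 0, -0.07, 0, 0, 0, 1], [0.022, 0, -0.11, 0, 0, 0, 1], [0, 0.03, -0.12, 0, 0, 0, 1], [-0.03, 0.07, -0.12, 0, 0, 0, 1], [-0.06, 0.105, -0.12, 0, 0, 0, 1], [-0.085, 0.13, -0.12, 0, 0, 0, 1], [-0.096, 0.14, -0.12, 0, 0, 0, 1], [-0.096, 0.14, -0.12, 0, 0, 0, 1], [-0.096, 0.14, -0.12, 0, 0, 0, 1]]])

```text
time_s: 9.9
ee_pos: [0.6452, -0.1673, 0.1798]
eef_rot: [-3.141, 0.0, 1.392]
force: [0.6, 0.2, 0.0]
grip_width: 0.0005
grip_force: 0.0
```

```bash
python3 - <<'E'
from h import *
here(); im,d,i=grab("wrist"); np.savez("w4.npz",im=im,d=d,**i)
cv2.imwrite("pics/w4.png",cv2.resize(im,None,fx=1.5,fy=1.5,interpolation=cv2.INTER_CUBIC))
hsv=cv2.cvtColor(im,cv2.COLOR_BGR2HSV); red=(((hsv[...,0]<6)|(hsv[...,0]>172))&(hsv[...,1]>170)&(hsv[...,2]>60)).astype(np.uint8)
n,l,s,c=cv2.connectedComponentsWithStats(red); Rt,t,th=trk()
for k in range(1,n):
    if 20<s[k][4]<3000: print((c[k]*1.5).round(),s[k],((onz(i,*c[k],.075)[:2]-t)@Rt*1e3).round(1), np.median(d[l==k]))
E
```

```text
t 9.9 track pos [100.  139.6] 179.8 F track [-0.31  0.51] 0.04 rot [-3.141  0.     1.392]
[418. 221.] [274 135  11  26 236] [ 55.4 166.6] 0.3451901
[323. 329.] [208 210  15  19 212] [137.5  96.3] 0.29659653
```

View pics/w4.png

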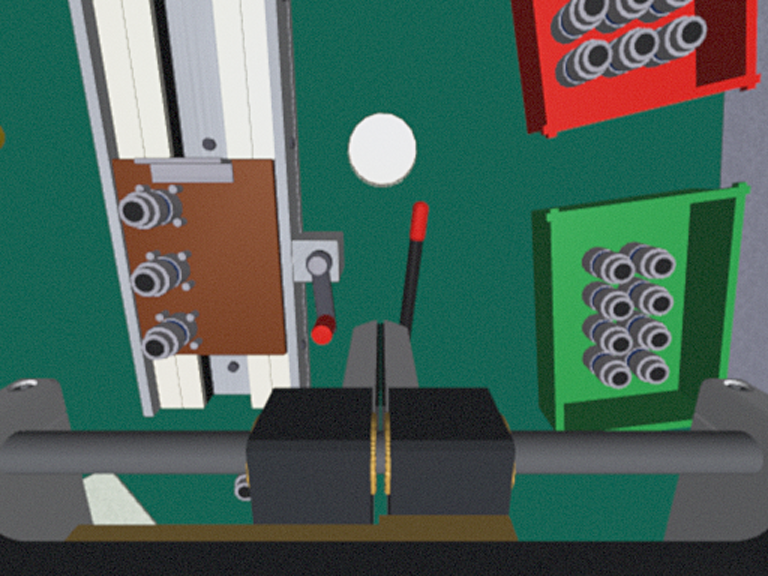

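The wrist view shows the knob at (323,329), which is track (137.5, 96), so the catch is open at about −0.1 rad. The pivot is at (318,263), the three fittings stand in their nests, and the marker at (415,260) is well clear.

Emit:
arm_command(plan=[[[-0.02, -0.006, 0, 0, 0, 0, 1], [-0.038, -0.011, 0.02, 0, 0, 0, 1], [-0.038, -0.011, 0.05, 0, 0, 0, 1], [-0.038, -0.011, 0.08, 0, 0, 0, 1], [-0.038, -0.011, 0.105, 0, 0, 0, 1], [-0.038, -0.011, 0.114, 0, 0, 0, 1], [-0.038, -0.011, 0.114, 0, 0, 0, 1], [-0.038, -0.011, 0.114, 0, 0, 0, 1]]])

```text
time_s: 10.75
ee_pos: [0.6285, -0.2033, 0.0678]
eef_rot: [3.14, 0.0, 1.392]
force: [0.4, -0.3, 1.0]
grip_width: 0.0006
grip_force: 0.0
```

```bash
python3 - <<'E'
from h import *
here(); o=ctrl.get_obs(); Rt,t,th=trk(); p=(o["ee_pos"][:2]-t)@Rt*1e3
for a in np.linspace(0,1.6,13):
    k=np.array([90+48*np.cos(a),92-48*np.sin(a)])
    # contact: box 8 x 12.5 rounded by knob radius 8, offset along the push direction
    s=np.array([np.sin(a),np.cos(a)]); r=np.linspace(8,26,400)
    g=[np.linalg.norm(np.maximum(np.abs(x*s)-[7.6,12.5],0))-8 for x in r]; q=k+s*r[np.argmax(np.array(g)>=0)]
    print(round(a,2),q.round(1),"tool",((q-p)*[-1,1]).round(1))
E
```

```text
t 10.75 track pos [138.4 129.6] 67.8 F track [0.26 0.46] 1.03 rot [3.14  0.    1.392]
0.0 [138.  112.5] tool [  0.4 -17. ]
0.13 [140.3 106.2] tool [ -1.9 -23.4]
0.27 [141.9  99.9] tool [ -3.5 -29.7]
0.4 [142.9  93.8] tool [ -4.4 -35.8]
0.53 [142.9  87.1] tool [ -4.4 -42.5]
0.67 [141.5  79.9] tool [ -3.1 -49.7]
0.8 [138.7  72.4] tool [ -0.3 -57.2]
0.93 [134.2  65. ] tool [  4.3 -64.6]
1.07 [128.8  58.6] tool [  9.6 -71. ]
1.2 [123.   53.3] tool [ 15.4 -76.2]
1.33 [116.9  49.1] tool [ 21.5 -80.5]
1.47 [110.6  45.9] tool [ 27.8 -83.7]
1.6 [104.2  43.6] tool [ 34.2 -86. ]
```

Emit:
arm_command(plan=[[[0, -0.007, 0.002, 0, 0, 0, 1], [0, -0.014, 0.002, 0, 0, 0, 1], [-0.001, -0.019, 0.002, 0, 0, 0, 1], [-0.002, -0.024, 0.002, 0, 0, 0, 1], [-0.0035, -0.03, 0.002, 0, 0, 0, 1], [-0.0045, -0.036, 0.002, 0, 0, 0, 1], [-0.0045, -0.042, 0.002, 0, 0, 0, 1], [-0.003, -0.05, 0.002, 0, 0, 0, 1], [-0.0015, -0.054, 0.002, 0, 0, 0, 1], [0, -0.057, 0.002, 0, 0, 0, 1], [0.002, -0.061, 0.002, 0, 0, 0, 1], [0.004, -0.065, 0.002, 0, 0, 0, 1]]])

```text
time_s: 11.95
ee_pos: [0.5644, -0.1878, 0.0641]
eef_rot: [-3.141, 0.0, 1.392]
force: [0.7, -0.5, -0.5]
grip_width: 0.0006
grip_force: 0.3
```

```bash
python3 - <<'E'
from h import *
here()
Rt,t,th=trk(); im,d,i=grab("wrist")
hsv=cv2.cvtColor(im,cv2.COLOR_BGR2HSV); red=(((hsv[...,0]<6)|(hsv[...,0]>172))&(hsv[...,1]>170)&(hsv[...,2]>60)).astype(np.uint8)
n,l,s,c=cv2.connectedComponentsWithStats(red)
for k in range(1,n):
    if 20<s[k][4]<3000: print((c[k]*1.5).round(),s[k],((onz(i,*c[k],.08)[:2]-t)@Rt*1e3).round(1))
E
```

```text
t 11.95 track pos [134.7  63.7] 64.1 F track [0.35 0.77] -0.53 rot [-3.141  0.     1.392]
[758.  22.] [500   0  12  31 326] [  4.2 198.3]
[571. 184.] [370 103  23  41 651] [ 60.7 138.9]
[352. 312.] [222 192  25  32 609] [114.3  51.3]
```

In the tool's units: 30 mm / 1000 = 0.03, -10.5 mm / 1000 = -0.0105.

Emit:
arm_command(plan=[[[0.003, -0.0025, 0, 0, 0, 0, 1], [0.006, -0.005, 0, 0, 0, 0, 1], [0.009, -0.008, 0, 0, 0, 0, 1], [0.012, -0.0105, 0, 0, 0, 0, 1], [0.015, -0.013, 0, 0, 0, 0, 1], [0.018, -0.015, 0, 0, 0, 0, 1], [0.021, -0.0165, 0, 0, 0, 0, 1], [0.024, -0.018, 0, 0, 0, 0, 1], [0.026, -0.019, 0, 0, 0, 0, 1], [0.028, -0.019, 0, 0, 0, 0, 1], [0.029, -0.019, 0, 0, 0, 0, 1], [0.03, -0.019, 0, 0, 0, 0, 1]]])

```text
time_s: 13.2
ee_pos: [0.5507, -0.1577, 0.0643]
eef_rot: [3.142, 0.004, 1.392]
force: [-6.6, -23.0, -0.3]
grip_width: 0.0004
grip_force: 12.2
```

```bash
python3 -c "
from h import *
here()"
```

```text
t 13.2 track pos [107.5  44.9] 64.3 F track [23.81 -2.38] -0.26 rot [3.142 0.004 1.392]
```

The stop is firm at 24 N with the finger at x 107.5, as expected for closed. Backing away, lifting and checking.

In the tool's units: -125 mm / 1000 = -0.125, -120 mm / 1000 = -0.12.

Emit:
arm_command(plan=[[[-0.003, 0, 0, 0, 0, 0, 1], [-0.008, 0, 0, 0, 0, 0, 1], [-0.015, 0, 0, 0, 0, 0, 1], [-0.015, 0, -0.03, 0, 0, 0, 1], [-0.015, 0, -0.075, 0, 0, 0, 1], [0.01, 0.03, -0.12, 0, 0, 0, 1], [0.04, 0.06, -0.125, 0, 0, 0, 1], [0.04, 0.095, -0.125, 0, 0, 0, 1], [0.04, 0.095, -0.125, 0, 0, 0, 1], [0.04, 0.095, -0.125, 0, 0, 0, 1], [0.04, 0.095, -0.125, 0, 0, 0, 1]]])

```text
time_s: 14.3
ee_pos: [0.6511, -0.133, 0.1891]
eef_rot: [-3.141, -0.0, 1.391]
force: [-0.3, 0.1, -0.3]
grip_width: 0.0003
grip_force: 0.0
```

```bash
python3 - <<'E'
from h import *
here(); im,d,i=grab("wrist"); np.savez("w5.npz",im=im,d=d,**i); Rt,t,th=trk()
cv2.imwrite("pics/w5.png",cv2.resize(im,None,fx=1.5,fy=1.5,interpolation=cv2.INTER_CUBIC))
hsv=cv2.cvtColor(im,cv2.COLOR_BGR2HSV); red=(((hsv[...,0]<6)|(hsv[...,0]>172))&(hsv[...,1]>170)&(hsv[...,2]>60)).astype(np.uint8)
n,l,s,c=cv2.connectedComponentsWithStats(red)
for k in range(1,n):
    if 20<s[k][4]<3000: print((c[k]*1.5).round(),s[k],((onz(i,*c[k],.075)[:2]-t)@Rt*1e3).round(1))
E
```

```text
t 14.3 track pos [ 65.2 139.3] 189.1 F track [-0.02 -0.31] -0.29 rot [-3.141 -0.     1.391]
[376.   3.] [241   0  21   6  83] [-116.2  137. ]
[417. 258.] [273 160  11  25 215] [ 49.5 166.9]
[257. 310.] [162 197  19  19 224] [90.7 44. ]
```

View pics/w5.png

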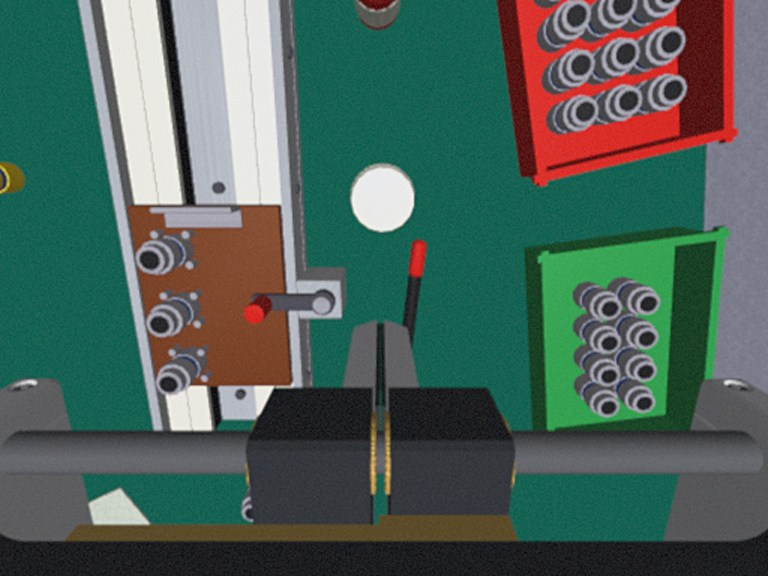

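The wrist view shows the catch closed across the board, with the knob at (257,310), which is track (90.7, 44.0) or about 1.56 rad. The three fittings stand in their nests at (165,253), (175,315) and (182,372). Nothing touches the gripper, so I'm handing in.

```bash
python3 -c "
from station import ctrl
print(ctrl.hand_in())"
```

```text
the job is handed in; nothing more can be done
None
```

The job is handed in: the board is dropped in its notches, the catch is closed across it at about 1.56 rad, and the three fittings stand in their nests. It took about 14 s of the 48 s; the hand-in returned no verdict.

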